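Load the tube rotator's shaft

ROBOT

A 6-joint arm with a two-finger parallel gripper is mounted at the origin on the work surface. World frame = base frame: x ahead of the robot, y to its left, z up, the work surface at z = 0. Lengths are in m, angles in degrees, forces in N, time in s.
With the tool pointing down it reaches from about 0.25 to 0.725 m from the base axis. Payload 9.7 kg.
Tool frame: the origin (TCP) lies between the finger pads; the fingertips stand 19 mm ahead of it and the grasp point (between the pads) is the TCP; z points along the fingers, y is the line along which they close (so a half turn about z gives the same grasp; the last joint's range is limited). The gripper opens to 85 mm and grips with 20 to 120 N. Pads are 22 mm wide; open, the fingers measure 114 mm over their backs; the gripper's body (76 mm by 85 mm) begins 54 mm behind the grasp point. The pads swing forward as they close: fully open they stand 13 mm farther back than shut.
Start: joints at [67.609, 4.979, 10.078, 95.1, 0, 90], TCP at [0.21, 0.509, 0.25] pointing down, gripper open.
Joint ranges: [-179.16, 179.16], [-48.56, 103.87], [-65.8, 70.77], [-126.05, 130.52], [-82.76, 87.17], [-180, 180]. Speed limits (degrees/s): [127.2, 127.2, 147.25, 180, 180, 180].

INTERFACE

Orientations are given as [roll, pitch, yaw] about the fixed x, y, z axes, in that order (R = Rz(yaw) Ry(pitch) Rx(roll)).
In Python, from workcell import telemetry, camera, calibration, workorder gives the robot as it stands.
- The arm moves only by the tool play_rows, never from a script. Its argument "increments" is a list of rows, each a list of 3 entries, a list of its own where there are three numbers: the shift along the tool's x, y, z in mm, then the turn, a rotation vector about the tool's x, y, z in degrees, then the closure, from 0 (fully open) to 1 (shut). In form: [[[x, y, z], [ax, ay, az], jaw], ...]. A call has 1 to 20 rows; each row is the pose to reach, as a shift and turn from the pose commanded when the call began, along the tool's axes at that moment; what a row does not reach only later rows make up. A row lasts 1/10 s, in which the tool goes at most 50 mm and 8.59 degrees, less where a joint would pass 70% of its speed; a pose out of reach is approached as far as the arm can. A call with a gripper value outside its range is refused whole. The fingers move at their own pace and stop on an object; "grip_force" is the grip in N (left out, the last holds). Time passes only in rows, so rows that repeat a pose let the fingers close. It gives the time, the measured TCP pose, the force, the opening and the grip force at its end, in the units of the state.
- telemetry.get_obs(): the state, without advancing time (a new reading comes with each control period).
- camera(name): name is "scene" or "top"; returns (picture, depth): 384x512x3 uint8, red, green, blue; 384x512 float32, m along the optical axis (not along the pixel's ray), 0 where there is no reading.
- calibration(name): a dict with "vertical_fov" (degrees; the focal length in pixels is half the picture's height over the tangent of half this angle, whatever the lens; pixels are square), "cx", "cy" (the principal point, pixels), "rvec" (rotation vector, rad) and "tvec" (3), from world to camera coordinates, as OpenCV has them. Camera axes: x right, y down, z forward; pixel columns grow to the right and rows downward; lengths in m; the calibration is good to about 2 mm. A picture is of the moment at which its call begins. calibration takes no time and is no camera call.
- workorder.job_done(): hands the job in; it is judged then, once.
The state is a dict: "time": time; "q": joint angles; "qd": joint speeds; "joint_efforts": joint torques, N m; "ee_pos": TCP position; "tcp_rot": TCP orientation; "wrist_force": force on the tool from outside, world axes, zero at the start; "torque": the same for the moment, N m; "opening": finger opening in m; "grasp_force": force on a finger pad.
Only numpy, scipy, OpenCV 4.12 (cv2) and the standard library are available. Lean on these libraries where they do the work, as an engineer would, in place of code of your own. Each camera call takes 0.05 s, during which the arm holds its last target. There are 200 camera calls.

TASK

Load the tube rotator: slide the small tube block onto the horizontal shaft, then the large tube block, and then fit the end cap, mouth first, behind them. Push the cap against the two blocks until the sprung flange behind them gives: a firm push of about 10 N on the blocks (on top of the cap's own drag on the shaft), held for a moment and never more than 15 N. Then let go, leaving blocks and cap snug together on the shaft; never push any of the parts harder than 30 N against the shaft, and leave the other things on the bench where they stand.

Things in the scene. Friction and masses are not known exactly. Their poses are not given: they have to be found in the camera images.
- shaft_tip (a point): Centre of the free end of the rotator's level steel shaft, 115 mm above the bench. Shaft 12 mm thick, its last 8 mm taper to 6 mm. x axis: along the shaft from the tip towards the drive head; z up. The drive head begins 155 mm from the tip.
- leaf_crest (a point): Crest of the bowed leaf spring on the shaft's top, 14 mm from the tip. The leaf runs from 3 to 28 mm from the tip, its crest from 10 to 18 mm, 2.7 mm above the shaft. It yields downwards and drags with several N on any bore that passes or sits on it; this friction holds the fitted cap.
- rotator: Tube rotator: blue drive head 90 mm long, 100 mm wide, 152 mm tall on a black foot; origin under the head's centre, tip at x = -200 mm. On the shaft sits a 34 mm steel flange, sprung towards the tip (about 6 N per mm, 15 mm travel). Its face rests between 74 and 108 mm from the tip; where is not measured: it must be felt or seen.
- small_block: Small tube block: white plastic, 40 x 40 mm square, 26 mm thick, four small 7 mm dark tube sockets around the bore. Loose, stands on the bench on one of its sides, bore level. Origin: centre of the block, on the bore axis, 20 mm above the bench at the start. x axis: along the bore (14 mm wide, right through); y level, z up. Either side may face the shaft. About 50 g.
- large_block: Large tube block: as the small one but 54 x 54 mm square, 26 mm thick, with 12 mm dark sockets. Origin: centre of the block, on the bore axis, 27 mm above the bench at the start. x axis: along the bore (14 mm wide, right through). About 90 g.
- end_cap: End cap: grey plastic, 36 x 36 mm square, 72 mm long with dark ribs, with a round tapered nose (30 mm wide, 9 mm long) at the closed end. Lies on one of its sides, bore level. Origin: centre of the MOUTH of its blind bore, 18 mm above the bench at the start. x axis: along the bore, out of the mouth; the body lies from x = 0 to x = -72 mm, the nose beyond. Bore 14 mm wide, 66 mm deep. About 70 g.
- beaker: Bystander, to be left alone: glass beaker, 66 mm wide, 75 mm tall. Origin: centre of its underside.
- petri_dish: Bystander, to be left alone: petri dish, 90 mm wide, 16 mm tall. Origin: centre of its underside.
- reagent_bottle: Bystander, to be left alone: capped amber bottle, 60 mm wide, 120 mm tall. Origin: centre of its underside.
- sample_jar: Bystander, to be left alone: white jar, 50 mm wide, 60 mm tall. Origin: centre of its underside.
- weight: Bystander, to be left alone: brass weight, 34 mm wide, 45 mm tall. Origin: centre of its underside.

How it is judged (in metres and radians):
On the way, in this order (a step that is already met when the one before it is completed fails the run):
1. the small block is threaded on the shaft, its centre at least 22 mm from the tip, before the large one (x of small_block in the frame of shaft_tip above 0.022 m and y of small_block in the frame of shaft_tip between -0.004 and 0.004 m and z of small_block in the frame of shaft_tip between -0.004 and 0.004 m and angle between the x axis of small_block and the x axis of shaft_tip, either way round below 0.15 rad and not (x of large_block in the frame of shaft_tip above 0.005 m and y of large_block in the frame of shaft_tip between -0.004 and 0.004 m and z of large_block in the frame of shaft_tip between -0.004 and 0.004 m and angle between the x axis of large_block and the x axis of shaft_tip, either way round below 0.15 rad)), for 0.1 s.
2. the large block is threaded after it, between it and the tip, its centre at least 18 mm from the tip (x of small_block in the frame of shaft_tip above 0.04 m and y of small_block in the frame of shaft_tip between -0.004 and 0.004 m and z of small_block in the frame of shaft_tip between -0.004 and 0.004 m and angle between the x axis of each of small_block, large_block and the x axis of shaft_tip, either way round below 0.15 rad and x of large_block in the frame of shaft_tip above 0.018 m and y of large_block in the frame of shaft_tip between -0.004 and 0.004 m and z of large_block in the frame of shaft_tip between -0.004 and 0.004 m), for 0.1 s.
3. the cap is on the shaft and pushed against the blocks with 7 to 15 N for 0.2 s (x of small_block in the frame of shaft_tip above 0.055 m and y of small_block in the frame of shaft_tip between -0.004 and 0.004 m and z of small_block in the frame of shaft_tip between -0.004 and 0.004 m and angle between the x axis of each of small_block, large_block, end_cap and the x axis of shaft_tip, either way round below 0.15 rad and x of large_block in the frame of shaft_tip above 0.033 m and y of large_block in the frame of shaft_tip between -0.004 and 0.004 m and z of large_block in the frame of shaft_tip between -0.004 and 0.004 m and x of end_cap in the frame of shaft_tip above 0.018 m and y of end_cap in the frame of shaft_tip between -0.004 and 0.004 m and z of end_cap in the frame of shaft_tip between -0.004 and 0.004 m and contact force between end_cap and large_block above 7 N), for 0.2 s.
At the end, for the whole second after the job is handed in: Small block, large block and cap sit on the shaft in this order from the drive head to the tip, their bore axes within 4 mm and 0.15 rad of the shaft's, the cap's mouth at least 18 mm past the tip, gaps between neighbours under 2.5 mm, all released and at rest (under 10 mm/s) (x of small_block in the frame of shaft_tip above 0.055 m and y of small_block in the frame of shaft_tip between -0.004 and 0.004 m and z of small_block in the frame of shaft_tip between -0.004 and 0.004 m and angle between the x axis of each of small_block, large_block, end_cap and the x axis of shaft_tip, either way round below 0.15 rad and x of large_block in the frame of shaft_tip above 0.033 m and y of large_block in the frame of shaft_tip between -0.004 and 0.004 m and z of large_block in the frame of shaft_tip between -0.004 and 0.004 m and x of end_cap in the frame of shaft_tip above 0.018 m and y of end_cap in the frame of shaft_tip between -0.004 and 0.004 m and z of end_cap in the frame of shaft_tip between -0.004 and 0.004 m and distance between small_block and large_block below 0.0285 m and distance between large_block and end_cap below 0.0155 m and linear speed of each of small_block, large_block, end_cap below 0.01 m/s); the robot touches nothing.
It fails at once if the cap is pushed against the large block with more than 15 N (contact force between end_cap and large_block above 15 N).
It fails at once if a block or the cap is forced with more than 30 N against the rotator (contact force between any of small_block, large_block, end_cap and rotator above 30 N).
It fails at once if a bystander is moved by more than 20 mm (distance of any of beaker, petri_dish, reagent_bottle, sample_jar, weight from where it was at the start of the episode above 0.02 m).
It also fails if it takes over 72 s, if anything falls off the work surface, if the arm or the gripper's body presses on something with over 40 N, if the wrist force passes 120 N, or if a joint passes its speed limit or range.

## Working session

There is one attempt and no reset: what is moved stays moved. The work goes in short steps, Python scripts to look and compute and a tool call to move; the robot and the scene stay as the last step left them, time stands still between calls to the robot, and variables do not carry over. Pictures are saved under pics/ and viewed, at most 10 in all, crops included, and the job is handed in when it is done.

Besides the shell and the picture viewer there is one more tool, called after "Emit:" as a command line: name --argument value ..., lists and objects as JSON in quotes. play_rows: Moves the arm, as the interface text tells. Its arguments: {"type":"object","properties":{"increments":{"type":"array"},"grip_force":{"type":"number"}},"required":["increments"]}

```bash
mkdir -p pics
cat > h.py <<'E'
import numpy as np, cv2
from workcell import telemetry, camera, calibration, workorder
def cal(n):
    c=calibration(n); f=192/np.tan(np.radians(c['vertical_fov'])/2)
    K=np.array([[f,0,c['cx']],[0,f,c['cy']],[0,0,1]]); R=cv2.Rodrigues(np.array(c['rvec'],float))[0]
    return K,R,np.array(c['tvec'],float).ravel()
def unproj(n,d):
    K,R,t=cal(n); v,u=np.mgrid[:384,:512]
    P=np.stack([(u-K[0,2])/K[0,0]*d,(v-K[1,2])/K[1,1]*d,d],-1)
    return (P-t)@R   # world
E
python3 - <<'E'
from h import *
for n in('scene','top'):
    p,d=camera(n); np.savez(f'{n}0.npz',p=p,d=d)
    cv2.imwrite(f'pics/{n}0.png',cv2.resize(p[:,:,::-1],(800,600),interpolation=cv2.INTER_CUBIC))
    K,R,t=cal(n); print(n,K[0],calibration(n)['cy'],-R.T@t,R[2])
print(telemetry.get_obs())
E
```

```text
scene [432.61542957   0.         256.89669031] 191.35788755402288 [ 1.1788057  -0.25217875  0.79098092] [-0.63724508  0.23812853 -0.73294851]
top [442.42560131   0.         249.77614373] 185.82679776909632 [ 0.33381097 -0.03364788  1.26262412] [ 0.19374153  0.00593445 -0.98103466]
{'time': 0.1, 'q': array([6.76093966e+01, 5.00799472e+00, 1.00413433e+01, 9.50994455e+01,
       1.29066220e-03, 8.99991429e+01]), 'qd': array([ 0.0793577 , -0.05978039,  0.1431638 ,  0.10853853,  0.03314758,
       -0.04294268]), 'joint_efforts': array([-7.80361079e-04, -5.21559477e+01,  4.65653658e+01,  1.60062534e-02,
        1.57180585e-05,  1.00747280e-05]), 'ee_pos': array([0.20943553, 0.50838103, 0.24967455]), 'tcp_rot': array([-1.79933903e+02, -1.29165008e-03,  1.57610252e+02]), 'wrist_force': array([ 0.8255908 , -1.41636689,  0.3957024 ]), 'torque': array([ 0.03846679, -0.01734744,  0.02521759]), 'grasp_force': 0.0, 'opening': 0.08539653810253597}
```

View pics/scene0.png

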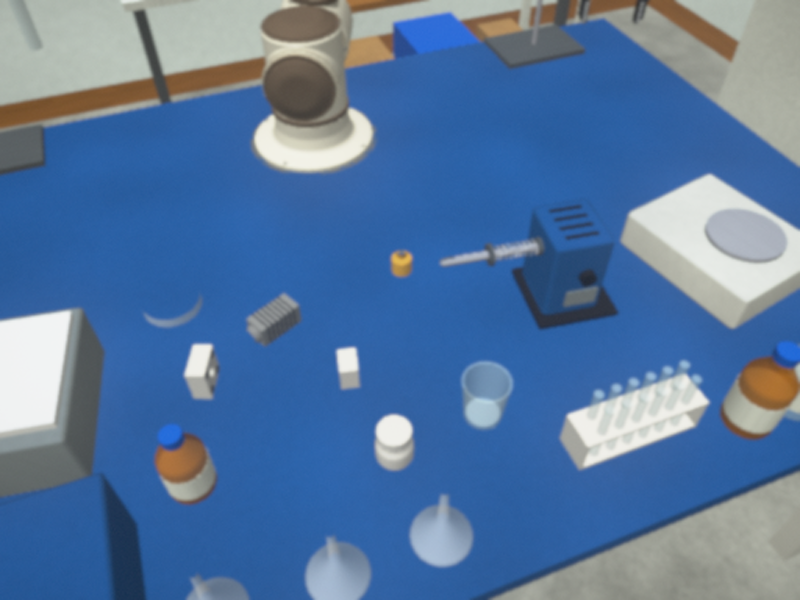

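View pics/top0.png

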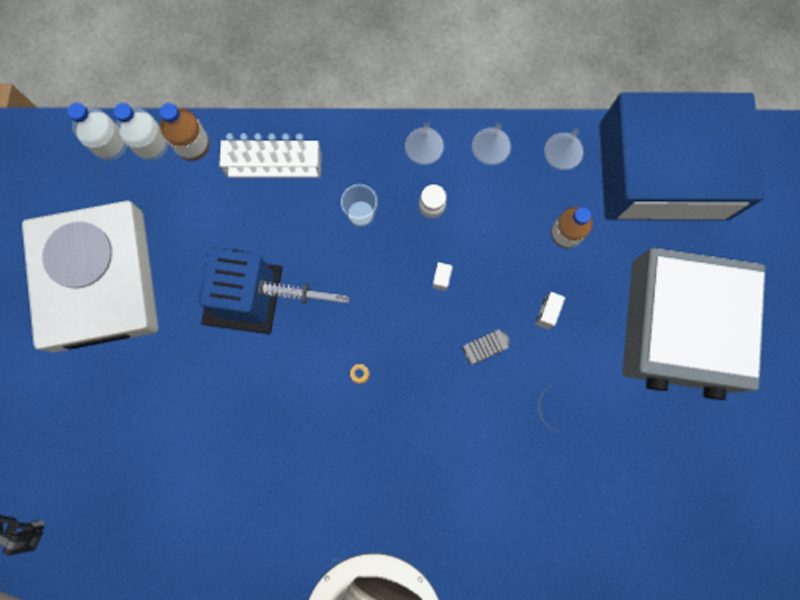

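The scene view (800x600) shows the shaft with its tip at about (445,262), the head on the right, the small block at (347,367), the large block at (202,372) and the cap at (273,318). In the top view these are: tip (348,298), small block (443,276), large block (550,310), cap (486,346) with its nose at (508,340). The petri dish is near (560,410) and the weight at (360,373).

Run:
```python
from h import *
def rect(P,lab):
    P=P[:, :2]; r=cv2.minAreaRect((P*1000).astype(np.float32)); print(lab,len(P),'c',np.round(r[0],1),'size',np.round(r[1],1),'ang',round(r[2],1))
for n in('top','scene'):
    z=np.load(f'{n}0.npz'); W=unproj(n,z['d']); K,R,t=cal(n)
    for lab,(u,v),h in (('small',(443,276),.04),('large',(550,310),.054),('cap',(486,346),.036)) if n=='top' else (('small',(347,367),.04),('large',(202,372),.054),('cap',(273,318),.036)):
        u=int(u*.64);v=int(v*.64); s=W[v-25:v+25,u-25:u+25].reshape(-1,3)
        m=s[abs(s[:,2]-h)<.005]; 
        if len(m): rect(m,n+lab); print('  z',np.median(m[:,2]),m[:,2].std())
    f=W.reshape(-1,3)
    g=f[(f[:,0]>.2)&(f[:,0]<.7)&(f[:,1]>-.1)&(f[:,1]<.32)&(f[:,2]>.105)&(f[:,2]<.128)]
    print(n,'shaft',len(g), g.min(0),g.max(0))
    np.save(n+'_shaft.npy',g)
    b=f[(abs(f[:,2]-.152)<.006)&(f[:,0]>.2)&(f[:,0]<.7)&(f[:,1]<.45)&(f[:,1]>0)]
    if len(b): rect(b,'head')
z=np.load('top0.npz')['p']; c=z[140:250,120:380]; cv2.imwrite('pics/tc.png',cv2.resize(c[:,:,::-1],(780,330),interpolation=cv2.INTER_CUBIC))
z=np.load('scene0.npz')['p']; c=z[120:270,100:400]; cv2.imwrite('pics/sc.png',cv2.resize(c[:,:,::-1],(800,400),interpolation=cv2.INTER_CUBIC))
```

```text
topsmall 122 c [ 606.5 -119.3] size [26.  40.5] ang 78.5
  z 0.04000748934221256 0.002136303065509294
toplarge 180 c [ 542.6 -312.3] size [26.1 55.2] ang 67.4
  z 0.05360695504516953 0.0020761739615425827
topcap 332 c [ 477.9 -197. ] size [36.1 78.2] ang 26.4
  z 0.03556146782910123 0.002212388582469937
top shaft 407 [0.51839389 0.04623295 0.10502411] [0.61353673 0.28331301 0.12798457]
head 1238 c [572.9 240.2] size [88.6 98.8] ang 82.1
scenesmall 194 c [ 606.8 -121.8] size [26.2 42.2] ang 76.4
  z 0.04027456343285456 0.001744057060177464
scenelarge 281 c [ 543.6 -315.4] size [27.2 55.2] ang 69.2
  z 0.05447508674568529 0.0017283716510792836
scenecap 423 c [ 478.4 -200.4] size [38.5 80.7] ang 26.2
  z 0.036379622175906935 0.001820614702489407
scene shaft 824 [0.52300652 0.04137085 0.10501021] [0.62751847 0.2733309  0.12797695]
head 1173 c [572.8 236.6] size [ 89.3 100.7] ang 81.7
```

View pics/tc.png

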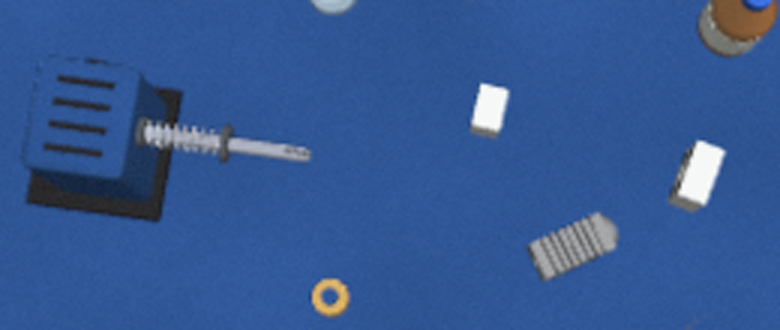

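View pics/sc.png

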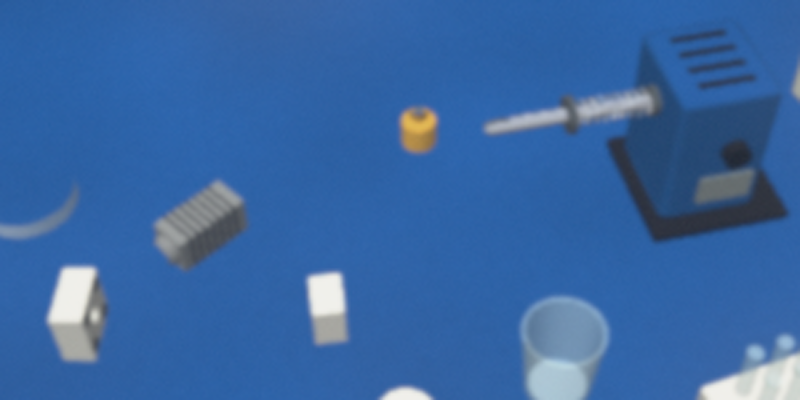

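Run:
```python
from h import *
for n in('top','scene'):
    z=np.load(f'{n}0.npz'); W=unproj(n,z['d']); f=W.reshape(-1,3)
    g=f[(f[:,0]>.48)&(f[:,0]<.62)&(f[:,1]>.0)&(f[:,1]<.20)&(f[:,2]>.09)&(f[:,2]<.145)]
    th=np.radians(82); a=np.array([np.cos(th),np.sin(th)])
    s=g[:,:2]@a; l=g[:,:2]@np.array([a[1],-a[0]])
    k=(s<s.min()+.068)&(s>s.min()+.006)
    # bare shaft: line fit
    p=np.polyfit(s[k],l[k],1); print(n,'n',k.sum(),'tip s',np.sort(s)[:4],'slope deg',np.degrees(p[0]),'ang',82-np.degrees(np.arctan(p[0])),'resid',(l[k]-np.polyval(p,s[k])).std())
    s0=s.min(); L=np.polyval(p,s0); print(' tip', s0*a+L*np.array([a[1],-a[0]]))
    for q in np.arange(0,.15,.008):
        m=(s>=s0+q)&(s<s0+q+.008)
        if m.sum(): print('  %3.0f n%d lmid %.1f  l[%.1f %.1f] z[%.1f %.1f]'%(q*1000,m.sum(),1000*np.median(l[m]),1000*l[m].min(),1000*l[m].max(),1000*g[m,2].min(),1000*g[m,2].max()))
    # head side angle
    b=f[(abs(f[:,2]-.152)<.004)&(f[:,0]>.5)&(f[:,0]<.65)&(f[:,1]<.32)&(f[:,1]>0.15)]
    r=cv2.minAreaRect((b[:,:2]*1000).astype(np.float32)); print(r)
```

```text
top n 104 tip s [0.12170503 0.12192332 0.12225642 0.12382722] slope deg 0.2181088403355599 ang 81.78189221320075 resid 0.003362632280165031
 tip [0.54520949 0.0462769 ]
    0 n15 lmid 533.7  l[528.6 539.3] z[112.7 125.1]
    8 n12 lmid 533.1  l[529.1 537.3] z[114.9 123.9]
   16 n15 lmid 533.9  l[528.8 539.5] z[113.5 123.0]
   24 n13 lmid 533.5  l[529.4 538.7] z[114.7 123.2]
   32 n13 lmid 533.5  l[528.8 540.1] z[115.6 123.3]
   40 n15 lmid 533.6  l[528.3 539.1] z[116.3 124.3]
   48 n12 lmid 533.6  l[529.1 540.3] z[113.8 124.1]
   56 n16 lmid 533.0  l[528.6 539.7] z[113.5 124.1]
   64 n29 lmid 532.4  l[518.9 549.7] z[101.4 134.3]
   72 n25 lmid 531.6  l[517.9 550.0] z[111.3 137.1]
   80 n17 lmid 532.9  l[524.0 542.8] z[105.0 125.4]
   88 n19 lmid 533.6  l[523.6 544.1] z[104.6 129.1]
   96 n20 lmid 532.2  l[522.9 542.4] z[110.2 126.8]
  104 n19 lmid 533.3  l[523.9 541.4] z[101.1 126.2]
  112 n21 lmid 532.1  l[523.2 544.0] z[103.7 128.2]
  120 n16 lmid 533.0  l[523.7 542.8] z[111.3 127.6]
  128 n20 lmid 531.6  l[524.0 540.8] z[109.0 127.7]
  136 n22 lmid 532.6  l[523.2 544.3] z[105.9 12
[... 708 characters left out ...]
0  l[529.7 539.4] z[113.2 123.5]
   64 n21 lmid 538.2  l[529.3 544.0] z[106.9 132.4]
   72 n66 lmid 542.1  l[519.1 551.3] z[99.3 133.1]
   80 n20 lmid 537.4  l[523.2 546.2] z[112.4 128.0]
   88 n26 lmid 537.5  l[523.5 544.9] z[107.8 126.4]
   96 n28 lmid 536.5  l[523.3 543.6] z[106.1 127.5]
  104 n28 lmid 537.2  l[525.9 546.9] z[105.2 126.6]
  112 n28 lmid 537.4  l[523.2 545.3] z[105.1 126.6]
  120 n28 lmid 537.3  l[524.1 543.1] z[107.6 127.9]
  128 n25 lmid 537.2  l[522.9 545.5] z[106.7 128.4]
  136 n26 lmid 537.8  l[524.2 546.5] z[106.4 127.6]
  144 n56 lmid 538.7  l[494.1 558.3] z[90.7 140.3]
((572.77880859375, 237.0488739013672), (88.50455474853516, 100.57830810546875), 81.6882553100586)
```

Emit:
play_rows --increments '[[[-606.5, -431, 0], [0, 0, 80.1], 0.2], [[-606.5, -431, 0], [0, 0, 80.1], 0.2], [[-606.5, -431, 0], [0, 0, 80.1], 0.2], [[-606.5, -431, 0], [0, 0, 80.1], 0.2], [[-606.5, -431, 0], [0, 0, 80.1], 0.2], [[-606.5, -431, 0], [0, 0, 80.1], 0.2], [[-606.5, -431, 0], [0, 0, 80.1], 0.2], [[-606.5, -431, 0], [0, 0, 80.1], 0.2], [[-606.5, -431, 0], [0, 0, 80.1], 0.2], [[-606.5, -431, 0], [0, 0, 80.1], 0.2], [[-606.5, -431, 0], [0, 0, 80.1], 0.2], [[-606.5, -431, 0], [0, 0, 80.1], 0.2], [[-606.5, -431, 0], [0, 0, 80.1], 0.2], [[-606.5, -431, 0], [0, 0, 80.1], 0.2], [[-606.5, -431, 0], [0, 0, 80.1], 0.2], [[-606.5, -431, 0], [0, 0, 80.1], 0.2], [[-606.5, -431, 50], [0, 0, 80.1], 0.2], [[-606.5, -431, 100], [0, 0, 80.1], 0.2], [[-606.5, -431, 130], [0, 0, 80.1], 0.2], [[-606.5, -431, 130], [0, 0, 80.1], 0.2]]'

```text
time: 2.1
ee_pos: [0.6033, -0.1201, 0.1151]
tcp_rot: [-179.5, 0.0, 77.5]
wrist_force: [-1.1, 0.5, -0.2]
opening: 0.0683
grasp_force: 0.0
```

Emit:
play_rows --increments '[[[0, 0, 0], [0, 0, 0], 0.2], [[0, 0, 0], [0, 0, 0], 0.2], [[0, 0, 40], [0, 0, 0], 0.2], [[0, 0, 75], [0, 0, 0], 0.2], [[0, 0, 90], [0, 0, 0], 0.2], [[0, 0, 90], [0, 0, 0], 0.2], [[0, 0, 90], [0, 0, 0], 0.2]]'

```text
time: 2.8
ee_pos: [0.6072, -0.1212, 0.0325]
tcp_rot: [179.9, -0.0, 77.5]
wrist_force: [0.2, 0.5, 0.2]
opening: 0.0685
grasp_force: 0.0
```

Emit:
play_rows --increments '[[[0, 0, 6], [0, 0, 0], 0.2], [[0, 0, 6], [0, 0, 0], 0.2], [[0, 0, 6], [0, 0, 0], 0.7], [[0, 0, 6], [0, 0, 0], 0.7], [[0, 0, 6], [0, 0, 0], 0.7], [[0, 0, 6], [0, 0, 0], 0.7], [[0, 0, 6], [0, 0, 0], 0.7], [[0, 0, 6], [0, 0, 0], 0.7]]' --grip_force 50

```text
time: 3.6
ee_pos: [0.6065, -0.1211, 0.0249]
tcp_rot: [179.9, -0.0, 77.5]
wrist_force: [-0.1, -0.1, 5.1]
opening: 0.0395
grasp_force: 50.9
```

Run:
```python
from h import *
for i in range(3):
    o=telemetry.get_obs(); print(o['ee_pos'],o['tcp_rot'],o['wrist_force'],o['torque'],o['opening'],o['grasp_force'])
```

```text
[ 0.60646015 -0.12111339  0.02494487] [ 1.79939931e+02 -3.58123492e-04  7.75055691e+01] [-0.09958057 -0.12662086  5.13086191] [ 0.02660387  0.12530074 -0.0227249 ] 0.03951187403056227 50.88545131031424
[ 0.60646015 -0.12111339  0.02494487] [ 1.79939931e+02 -3.58123492e-04  7.75055691e+01] [-0.09958057 -0.12662086  5.13086191] [ 0.02660387  0.12530074 -0.0227249 ] 0.03951187403056227 50.88545131031424
[ 0.60646015 -0.12111339  0.02494487] [ 1.79939931e+02 -3.58123492e-04  7.75055691e+01] [-0.09958057 -0.12662086  5.13086191] [ 0.02660387  0.12530074 -0.0227249 ] 0.03951187403056227 50.88545131031424
```

Emit:
play_rows --increments '[[[0, 0, -45], [0, 0, 0], 0.7], [[10, -10, -90], [0, 0, 0], 0.7], [[40, -30, -96], [0, 0, -2], 0.7], [[75, -60, -96], [0, 0, -4.5], 0.7], [[100, -80, -96], [0, 0, -4.5], 0.7], [[115.3, -92.9, -96], [0, 0, -4.5], 0.7], [[115.3, -92.9, -96], [0, 0, -4.5], 0.7], [[115.3, -92.9, -96], [0, 0, -4.5], 0.7], [[115.3, -92.9, -96], [0, 0, -4.5], 0.7], [[115.3, -92.9, -96], [0, 0, -4.5], 0.7]]'

```text
time: 4.6
ee_pos: [0.5406, 0.0109, 0.12]
tcp_rot: [-180.0, 0.0, 82.0]
wrist_force: [0.8, 0.4, -0.6]
opening: 0.0397
grasp_force: 50.6
```

Run:
```python
from h import *
for n in('top','scene'):
    p,d=camera(n); np.savez(f'{n}1.npz',p=p,d=d)
    K,R,t=cal(n); X=np.array([.545,.03,.115]); q=K@(R@X+t); u,v=(q[:2]/q[2]).astype(int); print(n,u,v)
    c=p[max(v-45,0):v+45,u-60:u+60]; cv2.imwrite(f'pics/{n}1.png',cv2.resize(c[:,:,::-1],(800,600),interpolation=cv2.INTER_CUBIC))
o=telemetry.get_obs(); print(o['ee_pos'],o['tcp_rot'],o['wrist_force'],o['torque'])
```

```text
top 228 191
scene 275 169
[0.54054313 0.01099177 0.12006282] [-1.79981626e+02  7.28797116e-03  8.19499698e+01] [-0.04550787 -0.54741932 -0.26010258] [0.00058513 0.00238214 0.02758214]
```

View pics/scene1.png

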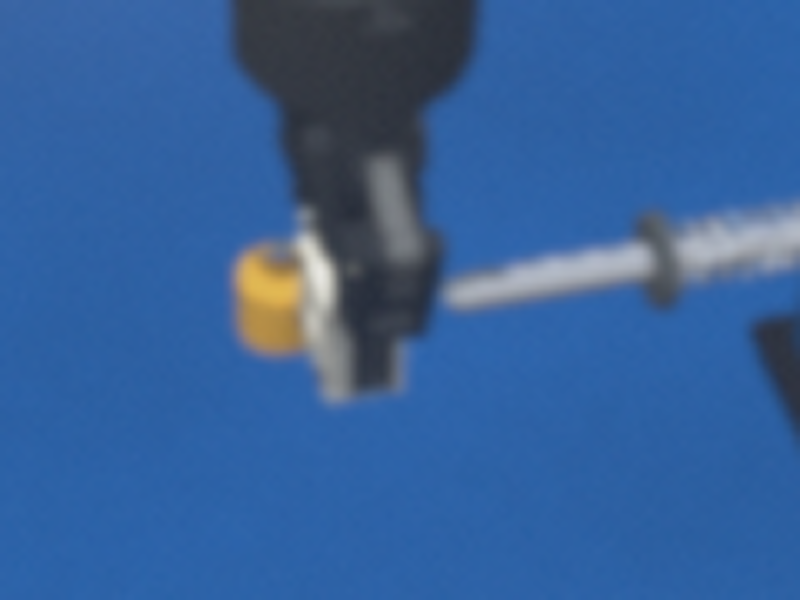

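View pics/top1.png

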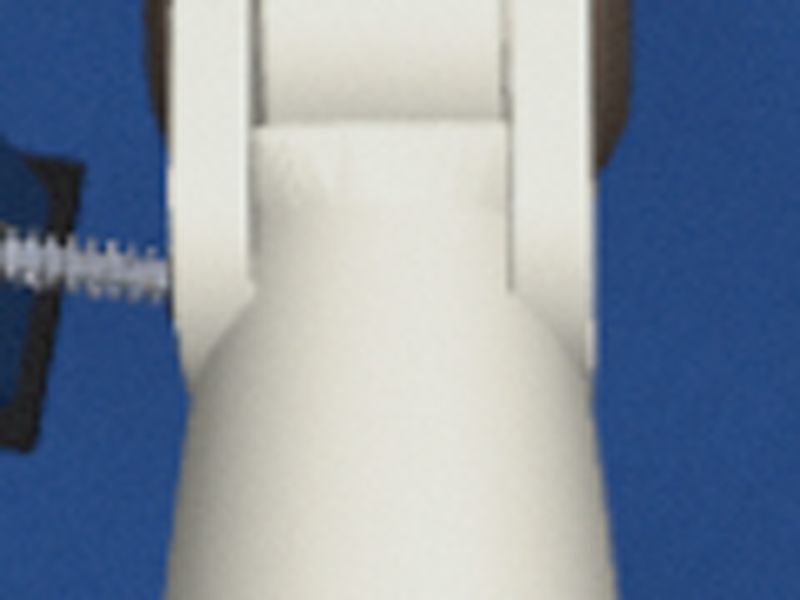

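The scene crop shows the small block held between the fingers, with the tip right ahead at crop (448,290). The top crop shows only the arm covering the area. I'll advance by force.

Emit:
play_rows --increments '[[[5, 0, 0], [0, 0, 0], 0.7], [[10, 0, 0], [0, 0, 0], 0.7], [[14, 0, 0], [0, 0, 0], 0.7], [[16, 0, 0], [0, 0, 0], 0.7], [[18, 0, 0], [0, 0, 0], 0.7], [[20, 0, 0], [0, 0, 0], 0.7], [[22, 0, 0], [0, 0, 0], 0.7], [[22, 0, 0], [0, 0, 0], 0.7], [[22, 0, 0], [0, 0, 0], 0.7]]'

```text
time: 5.6
ee_pos: [0.5434, 0.0334, 0.1203]
tcp_rot: [-180.0, 0.0, 82.0]
wrist_force: [0.0, -0.0, 0.6]
opening: 0.0394
grasp_force: 50.6
```

Emit:
play_rows --increments '[[[1.5, 0, 0], [0, 0, 0], 0.7], [[3, 0, 0], [0, 0, 0], 0.7], [[4.5, 0, 0], [0, 0, 0], 0.7], [[6, 0, 0], [0, 0, 0], 0.7], [[6, 0, 0], [0, 0, 0], 0.7]]'

```text
time: 6.1
ee_pos: [0.5445, 0.0399, 0.1207]
tcp_rot: [180.0, -0.1, 82.0]
wrist_force: [0.5, 1.9, 2.8]
opening: 0.0395
grasp_force: 50.9
```

Emit:
play_rows --increments '[[[1.5, 0, 0], [0, 0, 0], 0.7], [[3, 0, 0], [0, 0, 0], 0.7], [[4.5, 0, 0], [0, 0, 0], 0.7], [[6, 0, 0], [0, 0, 0], 0.7], [[6, 0, 0], [0, 0, 0], 0.7]]'

```text
time: 6.6
ee_pos: [0.5452, 0.0457, 0.1204]
tcp_rot: [180.0, -0.0, 82.0]
wrist_force: [0.3, 0.2, 3.5]
opening: 0.0393
grasp_force: 50.9
```

Emit:
play_rows --increments '[[[1.5, 0, 0], [0, 0, 0], 0.7], [[3, 0, 0], [0, 0, 0], 0.7], [[4.5, 0, 0], [0, 0, 0], 0.7], [[6, 0, 0], [0, 0, 0], 0.7], [[8, 0, 0], [0, 0, 0], 0.7], [[8, 0, 0], [0, 0, 0], 0.7]]'

```text
time: 7.2
ee_pos: [0.5463, 0.0537, 0.1203]
tcp_rot: [180.0, -0.0, 82.0]
wrist_force: [0.4, -1.0, 3.5]
opening: 0.0394
grasp_force: 50.9
```

Emit:
play_rows --increments '[[[4, 0, 0], [0, 0, 0], 0.7], [[8, 0, 0], [0, 0, 0], 0.7], [[12, 0, 0], [0, 0, 0], 0.7], [[16, 0, 0], [0, 0, 0], 0.7], [[20, 0, 0], [0, 0, 0], 0.7], [[20, 0, 0], [0, 0, 0], 0.7]]'

```text
time: 7.8
ee_pos: [0.5489, 0.074, 0.1199]
tcp_rot: [-180.0, -0.1, 82.1]
wrist_force: [0.4, 1.4, 1.1]
opening: 0.0391
grasp_force: 50.8
```

Emit:
play_rows --increments '[[[4, 0, 0], [0, 0, 0], 0.7], [[8, 0, 0], [0, 0, 0], 0.7], [[12, 0, 0], [0, 0, 0], 0.7], [[16, 0, 0], [0, 0, 0], 0.7], [[16, 0, 0], [0, 0, 0], 0.7], [[16, 0, 0], [0, 0, 0], 0.7]]'

```text
time: 8.4
ee_pos: [0.5512, 0.089, 0.1202]
tcp_rot: [-180.0, 0.0, 82.0]
wrist_force: [-0.1, -0.4, -0.3]
opening: 0.0394
grasp_force: 50.8
```

Emit:
play_rows --increments '[[[0, 0, 0], [0, 0, 0], 0.2], [[0, 0, 0], [0, 0, 0], 0.2], [[0, 0, 0], [0, 0, 0], 0.1], [[0, 0, -30], [0, 0, 0], 0.0], [[0, 0, -75], [0, 0, 0], 0.0], [[-40, 5, -100], [0, 0, 3], 0.0], [[-90, 11, -100], [0, 0, 6], 0.0], [[-140, 17, -100], [0, 0, 9], 0.0], [[-190, 23, -100], [0, 0, 13.7], 0.0], [[-240, 29, -100], [0, 0, 13.7], 0.0], [[-290, 35, -70], [0, 0, 13.7], 0.0], [[-340, 41, -40], [0, 0, 13.7], 0.0], [[-380, 46, -20], [0, 0, 13.7], 0.0], [[-400, 48.1, -20], [0, 0, 13.7], 0.0], [[-400, 48.1, -20], [0, 0, 13.7], 0.0], [[-400, 48.1, -20], [0, 0, 13.7], 0.0], [[-400, 48.1, -20], [0, 0, 13.7], 0.0]]'

```text
time: 10.1
ee_pos: [0.5435, -0.3133, 0.1409]
tcp_rot: [180.0, -0.0, 68.3]
wrist_force: [-0.1, 0.4, -0.3]
opening: 0.0853
grasp_force: 0.0
```

Run:
```python
from h import *
p,d=camera('scene'); K,R,t=cal('scene')
W=unproj('scene',d)
X=np.array([.545,.09,.115]); q=K@(R@X+t); u,v=(q[:2]/q[2]).astype(int)
c=p[v-30:v+45,u-50:u+50]; cv2.imwrite('pics/s2.png',cv2.resize(c[:,:,::-1],(800,600),interpolation=cv2.INTER_CUBIC))
o=telemetry.get_obs(); print(o['ee_pos'],o['tcp_rot'],o['wrist_force'])
f=W.reshape(-1,3); th=np.radians(82); s=f[:,0]*np.cos(th)+f[:,1]*np.sin(th); l=f[:,0]*np.sin(th)-f[:,1]*np.cos(th)
m=(f[:,2]>.126)&(f[:,2]<.145)&(abs(l-.534)<.022)&(s>.11)&(s<.25)
for a in np.arange(.14,.215,.004):
    k=m&(s>=a)&(s<a+.004); 
    if k.any(): print(round(a*1000),k.sum(),np.round(1000*np.array([l[k].min(),l[k].max(),np.median(f[k,2])]),1))
```

```text
[ 0.54360428 -0.31308387  0.14104818] [ 1.79945349e+02 -6.12882913e-05  6.83697738e+01] [ 1.06904206 -0.34295825  0.22967887]
148 22 [516.1 554.4 131.6]
152 29 [515.7 555.1 134.5]
156 25 [517.2 555.2 134. ]
160 30 [513.2 556.  134.5]
164 27 [515.7 554.3 134.5]
168 26 [517.6 554.7 134.3]
172 22 [514.2 554.5 134.3]
176 12 [512.8 554.8 133.5]
188 14 [522.3 546.  130.6]
192 10 [528.6 546.2 131.1]
196 1 [541.8 541.8 127.9]
204 1 [532.9 532.9 127.3]
208 1 [538.5 538.5 127.7]
212 1 [535.3 535.3 127.6]
```

View pics/s2.png

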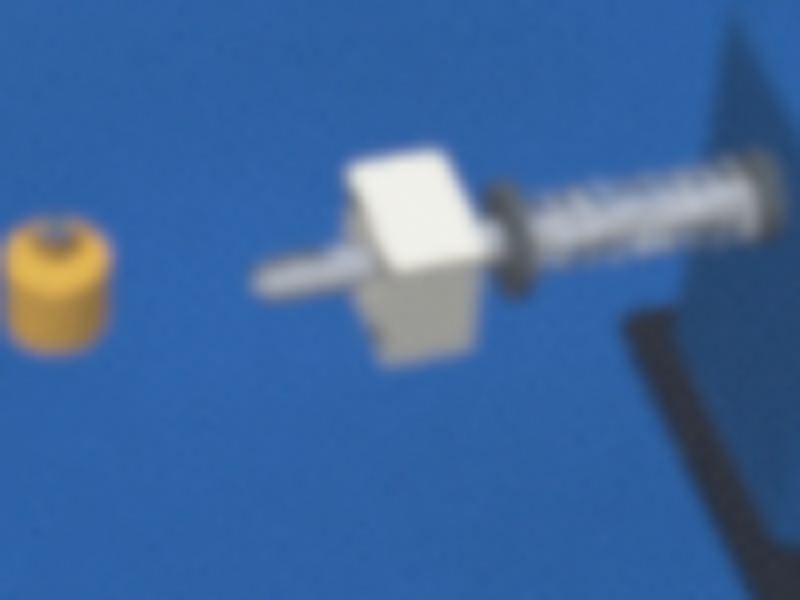

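The small block is threaded on the shaft at crop (415,255), with the flange just behind it at (510,240) and the free tip at (258,280). Next is the large block.

Emit:
play_rows --increments '[[[0, 0, 45], [0, 0, 0], 0.0], [[0, 0, 85], [0, 0, 0], 0.0], [[0, 0, 105], [0, 0, 0], 0.0], [[0, 0, 112], [0, 0, 0], 0.0], [[0, 0, 112], [0, 0, 0], 0.0], [[0, 0, 112], [0, 0, 0], 0.0], [[0, 0, 112], [0, 0, 0], 0.5], [[0, 0, 112], [0, 0, 0], 0.5], [[0, 0, 112], [0, 0, 0], 0.5], [[0, 0, 112], [0, 0, 0], 0.5], [[0, 0, 112], [0, 0, 0], 0.5], [[0, 0, 112], [0, 0, 0], 0.5]]' --grip_force 50

```text
time: 11.35
ee_pos: [0.5438, -0.3143, 0.0297]
tcp_rot: [179.9, 0.0, 68.3]
wrist_force: [-0.1, 0.3, 5.7]
opening: 0.0537
grasp_force: 53.3
```

Emit:
play_rows --increments '[[[0, 0, -40], [0, 0, 0], 0.5], [[10, -4, -80], [0, 0, 0], 0.5], [[50, -20, -89.7], [0, 0, -4], 0.5], [[95, -38, -89.7], [0, 0, -8], 0.5], [[140, -57, -89.7], [0, 0, -13.7], 0.5], [[185, -75, -89.7], [0, 0, -13.7], 0.5], [[230, -93, -89.7], [0, 0, -13.7], 0.5], [[265, -107, -89.7], [0, 0, -13.7], 0.5], [[295, -120, -89.7], [0, 0, -13.7], 0.5], [[309.6, -125.7, -89.7], [0, 0, -13.7], 0.5], [[309.6, -125.7, -89.7], [0, 0, -13.7], 0.5], [[309.6, -125.7, -89.7], [0, 0, -13.7], 0.5], [[309.6, -125.7, -89.7], [0, 0, -13.7], 0.5], [[309.6, -125.7, -89.7], [0, 0, -13.7], 0.5]]'

```text
time: 12.75
ee_pos: [0.5409, 0.0191, 0.1179]
tcp_rot: [-180.0, 0.0, 81.9]
wrist_force: [0.3, 0.3, -0.0]
opening: 0.0534
grasp_force: 53.0
```

Emit:
play_rows --increments '[[[3, 0.5, 0], [0, 0, 0], 0.5], [[6, 0.5, 0], [0, 0, 0], 0.5], [[8, 0.5, 0], [0, 0, 0], 0.5], [[10, 0.5, 0], [0, 0, 0], 0.5], [[11.5, 0.5, 0], [0, 0, 0], 0.5], [[13, 0.5, 0], [0, 0, 0], 0.5], [[14.5, 0.5, 0], [0, 0, 0], 0.5], [[16, 0.5, 0], [0, 0, 0], 0.5], [[16, 0.5, 0], [0, 0, 0], 0.5]]'

```text
time: 13.65
ee_pos: [0.5436, 0.0362, 0.118]
tcp_rot: [-180.0, -0.0, 82.0]
wrist_force: [-0.9, -0.0, -0.9]
opening: 0.0537
grasp_force: 53.0
```

Emit:
play_rows --increments '[[[1.5, 0, 0], [0, 0, 0], 0.5], [[3, 0, 0], [0, 0, 0], 0.5], [[4.5, 0, 0], [0, 0, 0], 0.5], [[6, 0, 0], [0, 0, 0], 0.5], [[7.5, 0, 0], [0, 0, 0], 0.5], [[9, 0, 0], [0, 0, 0], 0.5], [[9, 0, 0], [0, 0, 0], 0.5]]'

```text
time: 14.35
ee_pos: [0.545, 0.0454, 0.1181]
tcp_rot: [180.0, -0.0, 82.0]
wrist_force: [0.4, -0.3, 2.7]
opening: 0.0537
grasp_force: 53.2
```

Emit:
play_rows --increments '[[[2, 0, 0], [0, 0, 0], 0.5], [[5, 0, 0], [0, 0, 0], 0.5], [[8, 0, 0], [0, 0, 0], 0.5], [[11, 0, 0], [0, 0, 0], 0.5], [[14, 0, 0], [0, 0, 0], 0.5], [[16, 0, 0], [0, 0, 0], 0.5], [[18, 0, 0], [0, 0, 0], 0.5], [[18, 0, 0], [0, 0, 0], 0.5]]'

```text
time: 15.15
ee_pos: [0.5474, 0.0633, 0.118]
tcp_rot: [-180.0, -0.0, 82.0]
wrist_force: [-1.0, 1.4, 2.8]
opening: 0.0537
grasp_force: 53.2
```

Emit:
play_rows --increments '[[[2, 0, 0], [0, 0, 0], 0.5], [[4, 0, 0], [0, 0, 0], 0.5], [[6, 0, 0], [0, 0, 0], 0.5], [[8, 0, 0], [0, 0, 0], 0.5], [[8, 0, 0], [0, 0, 0], 0.5], [[8, 0, 0], [0, 0, 0], 0.5]]'

```text
time: 15.75
ee_pos: [0.5485, 0.0712, 0.118]
tcp_rot: [-180.0, -0.1, 82.0]
wrist_force: [-0.5, 1.7, 3.2]
opening: 0.0537
grasp_force: 53.3
```

Emit:
play_rows --increments '[[[0, 0, 0], [0, 0, 0], 0.1], [[0, 0, 0], [0, 0, 0], 0.0], [[0, 0, 0], [0, 0, 0], 0.0], [[0, 0, -30], [0, 0, 0], 0.0], [[0, 0, -70], [0, 0, 0], 0.0], [[-20, -3, -90], [0, 0, -4], 0.0], [[-65, -9, -90], [0, 0, -12], 0.1], [[-110, -15, -90], [0, 0, -20], 0.2], [[-155, -21, -70], [0, 0, -28], 0.2], [[-200, -27, -40], [0, 0, -34.3], 0.2], [[-240, -31, -10], [0, 0, -34.3], 0.2], [[-273.8, -34.4, 18], [0, 0, -34.3], 0.2], [[-273.8, -34.4, 18], [0, 0, -34.3], 0.2], [[-273.8, -34.4, 18], [0, 0, -34.3], 0.2], [[-273.8, -34.4, 50], [0, 0, -34.3], 0.2], [[-273.8, -34.4, 80], [0, 0, -34.3], 0.2], [[-273.8, -34.4, 95], [0, 0, -34.3], 0.2], [[-273.8, -34.4, 95], [0, 0, -34.3], 0.2], [[-273.8, -34.4, 95], [0, 0, -34.3], 0.2]]'

```text
time: 17.65
ee_pos: [0.4772, -0.1954, 0.0244]
tcp_rot: [179.9, 0.1, 116.4]
wrist_force: [-0.3, 0.1, 0.8]
opening: 0.0682
grasp_force: 0.0
```

Emit:
play_rows --increments '[[[0, 0, 0], [0, 0, 0], 0.75], [[0, 0, 0], [0, 0, 0], 0.75], [[0, 0, 0], [0, 0, 0], 0.75], [[0, 0, 0], [0, 0, 0], 0.75], [[0, 0, 0], [0, 0, 0], 0.75], [[0, 0, 0], [0, 0, 0], 0.75]]' --grip_force 60

```text
time: 18.25
ee_pos: [0.4772, -0.196, 0.0245]
tcp_rot: [179.9, 0.1, 116.3]
wrist_force: [-0.2, 0.7, 6.2]
opening: 0.0351
grasp_force: 61.0
```

Run:
```python
from h import *
o=telemetry.get_obs(); print(o['ee_pos'],o['tcp_rot'],o['wrist_force'],o['opening'],o['grasp_force'])
p,d=camera('scene'); K,R,t=cal('scene')
W=unproj('scene',d)
X=np.array([.545,.07,.115]); q=K@(R@X+t); u,v=(q[:2]/q[2]).astype(int)
c=p[v-35:v+40,u-50:u+50]; cv2.imwrite('pics/s3.png',cv2.resize(c[:,:,::-1],(800,600),interpolation=cv2.INTER_CUBIC))
```

```text
[ 0.47718995 -0.19602185  0.02451923] [1.79895333e+02 1.00086403e-01 1.16305082e+02] [-0.24734828  0.68263582  6.18306826] 0.03509087273577547 61.024172035977244
```

View pics/s3.png

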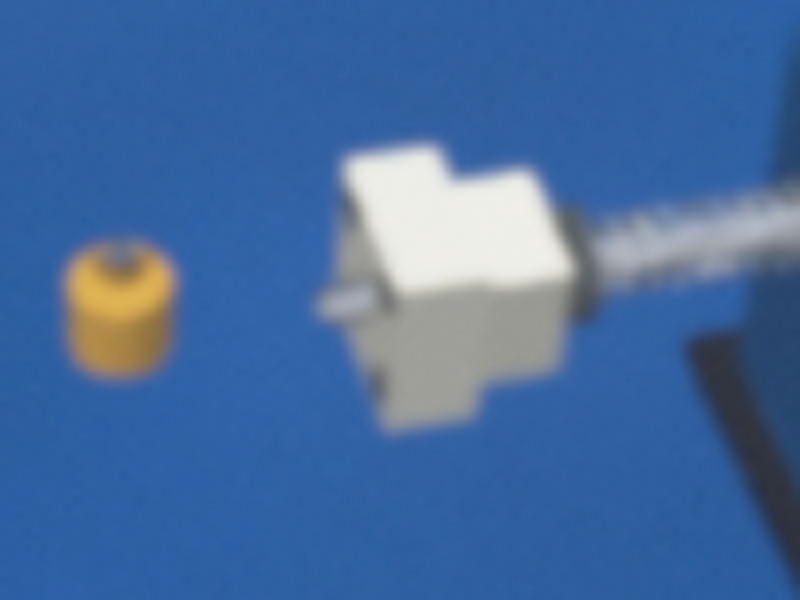

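Both blocks are on the shaft, touching each other at crop (440,270) and close to the flange at (580,260). The tip sticks out at (330,305). Next is the cap.

Emit:
play_rows --increments '[[[0, 0, -40], [0, 0, 0], 0.75], [[0, 0, -80], [0, 0, 0], 0.75], [[20, 20, -98.8], [0, 0, 6], 0.75], [[45, 45, -98.8], [0, 0, 13], 0.75], [[75, 73, -98.8], [0, 0, 20], 0.75], [[100, 97, -98.8], [0, 0, 27], 0.75], [[125, 121, -98.8], [0, 0, 34.3], 0.75], [[143.6, 138.6, -98.8], [0, 0, 34.3], 0.75], [[143.6, 138.6, -98.8], [0, 0, 34.3], 0.75], [[143.6, 138.6, -98.8], [0, 0, 34.3], 0.75], [[143.6, 138.6, -98.8], [0, 0, 34.3], 0.75], [[143.6, 138.6, -98.8], [0, 0, 34.3], 0.75]]'

```text
time: 19.5
ee_pos: [0.5367, -0.0065, 0.122]
tcp_rot: [180.0, 0.0, 81.9]
wrist_force: [0.1, -0.7, -0.2]
opening: 0.0352
grasp_force: 60.1
```

Emit:
play_rows --increments '[[[2, 1, 0.3], [0, 0, 0], 0.75], [[5, 1, 0.3], [0, 0, 0], 0.75], [[8, 1, 0.3], [0, 0, 0], 0.75], [[10, 1, 0.3], [0, 0, 0], 0.75], [[11.5, 1, 0.3], [0, 0, 0], 0.75], [[13, 1, 0.3], [0, 0, 0], 0.75], [[14.5, 1, 0.3], [0, 0, 0], 0.75], [[16, 1, 0.3], [0, 0, 0], 0.75], [[17, 1, 0.3], [0, 0, 0], 0.75], [[17, 1, 0.3], [0, 0, 0], 0.75]]'

```text
time: 20.5
ee_pos: [0.5403, 0.0113, 0.1215]
tcp_rot: [180.0, 0.0, 82.0]
wrist_force: [-1.1, -0.6, -0.8]
opening: 0.0346
grasp_force: 60.1
```

Emit:
play_rows --increments '[[[1, 0, 0], [0, 0, 0], 0.75], [[2, 0, 0], [0, 0, 0], 0.75], [[3, 0, 0], [0, 0, 0], 0.75], [[4, 0, 0], [0, 0, 0], 0.75], [[5, 0, 0], [0, 0, 0], 0.75], [[6, 0, 0], [0, 0, 0], 0.75], [[6, 0, 0], [0, 0, 0], 0.75]]'

```text
time: 21.2
ee_pos: [0.5413, 0.0174, 0.1217]
tcp_rot: [180.0, -0.0, 82.0]
wrist_force: [1.1, -0.8, 2.8]
opening: 0.035
grasp_force: 60.3
```

Emit:
play_rows --increments '[[[1, 0, 0], [0, 0, 0], 0.75], [[2, 0, 0], [0, 0, 0], 0.75], [[3, 0, 0], [0, 0, 0], 0.75], [[4, 0, 0], [0, 0, 0], 0.75], [[4, 0, 0], [0, 0, 0], 0.75]]'

```text
time: 21.7
ee_pos: [0.5417, 0.0213, 0.1215]
tcp_rot: [180.0, -0.0, 82.0]
wrist_force: [-0.9, -1.2, 2.6]
opening: 0.0352
grasp_force: 60.3
```

Emit:
play_rows --increments '[[[0.7, 0, 0], [0, 0, 0], 0.75], [[1.4, 0, 0], [0, 0, 0], 0.75], [[2.1, 0, 0], [0, 0, 0], 0.75], [[2.8, 0, 0], [0, 0, 0], 0.75], [[2.8, 0, 0], [0, 0, 0], 0.75]]'

```text
time: 22.2
ee_pos: [0.5421, 0.024, 0.1215]
tcp_rot: [180.0, -0.0, 82.0]
wrist_force: [-1.2, -2.4, 3.1]
opening: 0.0351
grasp_force: 60.4
```

Emit:
play_rows --increments '[[[0.5, 0, 0], [0, 0, 0], 0.75], [[1, 0, 0], [0, 0, 0], 0.75], [[1.5, 0, 0], [0, 0, 0], 0.75], [[1.5, 0, 0], [0, 0, 0], 0.75]]'

```text
time: 22.6
ee_pos: [0.5423, 0.0255, 0.1215]
tcp_rot: [180.0, -0.0, 82.0]
wrist_force: [-0.0, -2.6, 3.9]
opening: 0.0353
grasp_force: 60.4
```

Emit:
play_rows --increments '[[[0.5, 0, 0], [0, 0, 0], 0.75], [[1, 0, 0], [0, 0, 0], 0.75], [[1.5, 0, 0], [0, 0, 0], 0.75], [[1.5, 0, 0], [0, 0, 0], 0.75]]'

```text
time: 23.0
ee_pos: [0.5425, 0.0269, 0.1215]
tcp_rot: [180.0, -0.0, 82.0]
wrist_force: [-0.3, -2.7, 3.8]
opening: 0.0353
grasp_force: 60.4
```

Emit:
play_rows --increments '[[[0.5, 0, 0], [0, 0, 0], 0.75], [[1, 0, 0], [0, 0, 0], 0.75], [[1.5, 0, 0], [0, 0, 0], 0.75], [[1.5, 0, 0], [0, 0, 0], 0.75]]'

```text
time: 23.4
ee_pos: [0.5426, 0.0278, 0.1216]
tcp_rot: [180.0, 0.1, 82.0]
wrist_force: [-1.3, -7.1, 3.9]
opening: 0.0354
grasp_force: 60.7
```

Emit:
play_rows --increments '[[[0.4, 0, 0], [0, 0, 0], 0.75], [[0.8, 0, 0], [0, 0, 0], 0.75], [[0.8, 0, 0], [0, 0, 0], 0.75], [[0.8, 0, 0], [0, 0, 0], 0.75]]'

```text
time: 23.8
ee_pos: [0.5427, 0.0282, 0.1216]
tcp_rot: [180.0, 0.1, 82.0]
wrist_force: [-1.6, -9.0, 4.9]
opening: 0.0354
grasp_force: 60.7
```

Emit:
play_rows --increments '[[[0.5, 0, 0], [0, 0, 0], 0.75], [[1.0, 0, 0], [0, 0, 0], 0.75], [[1.0, 0, 0], [0, 0, 0], 0.75], [[1.0, 0, 0], [0, 0, 0], 0.75], [[1.0, 0, 0], [0, 0, 0], 0.75]]'

```text
time: 24.3
ee_pos: [0.5427, 0.0287, 0.1216]
tcp_rot: [180.0, 0.2, 82.0]
wrist_force: [-1.7, -12.2, 5.3]
opening: 0.0354
grasp_force: 60.8
```

Emit:
play_rows --increments '[[[0.2, 0, 0], [0, 0, 0], 0.75], [[0.2, 0, 0], [0, 0, 0], 0.75], [[0.2, 0, 0], [0, 0, 0], 0.75], [[0.2, 0, 0], [0, 0, 0], 0.75], [[0.2, 0, 0], [0, 0, 0], 0.75]]'

```text
time: 24.8
ee_pos: [0.5428, 0.0287, 0.1216]
tcp_rot: [180.0, 0.2, 81.9]
wrist_force: [-2.1, -12.3, 5.1]
opening: 0.0351
grasp_force: 60.8
```

Emit:
play_rows --increments '[[[-0.6, 0, 0], [0, 0, 0], 0.75], [[-1.2, 0, 0], [0, 0, 0], 0.75], [[-1.6, 0, 0], [0, 0, 0], 0.75], [[-1.6, 0, 0], [0, 0, 0], 0.75]]'

```text
time: 25.2
ee_pos: [0.5427, 0.0283, 0.1216]
tcp_rot: [180.0, 0.0, 82.0]
wrist_force: [-0.2, -6.2, 2.8]
opening: 0.0355
grasp_force: 60.7
```

Now let go and lift off.

Emit:
play_rows --increments '[[[0, 0, 0], [0, 0, 0], 0.6], [[0, 0, 0], [0, 0, 0], 0.4], [[0, 0, 0], [0, 0, 0], 0.2], [[0, 0, 0], [0, 0, 0], 0.2], [[0, 0, 0], [0, 0, 0], 0.2], [[0, 0, -20], [0, 0, 0], 0.2], [[0, 0, -60], [0, 0, 0], 0.2], [[-40, 0, -100], [0, 0, 0], 0.2], [[-90, 0, -110], [0, 0, 0], 0.2], [[-140, 0, -110], [0, 0, 0], 0.2], [[-180, 0, -110], [0, 0, 0], 0.2], [[-180, 0, -110], [0, 0, 0], 0.2], [[-180, 0, -110], [0, 0, 0], 0.2]]'

```text
time: 26.5
ee_pos: [0.5174, -0.1504, 0.2313]
tcp_rot: [-180.0, -0.0, 81.9]
wrist_force: [0.1, 1.3, 0.1]
opening: 0.0687
grasp_force: 0.0
```

Run:
```python
from h import *
im=[]
for n in('scene','top'):
    p,d=camera(n); K,R,t=cal(n)
    X=np.array([.545,.07,.115]); q=K@(R@X+t); u,v=(q[:2]/q[2]).astype(int)
    im.append(cv2.resize(p[v-40:v+40,u-60:u+60][:,:,::-1],(450,300),interpolation=cv2.INTER_CUBIC))
    W=unproj(n,d); f=W.reshape(-1,3); th=np.radians(82); s=f[:,0]*np.cos(th)+f[:,1]*np.sin(th); l=f[:,0]*np.sin(th)-f[:,1]*np.cos(th)
    for a in np.arange(.05,.2,.005):
        k=(f[:,2]>.125)&(f[:,2]<.15)&(abs(l-.534)<.03)&(s>=a)&(s<a+.005)
        if k.any(): print(n,round(a*1000),k.sum(),np.round(1000*np.array([l[k].min(),l[k].max(),np.median(f[k,2])]),1))
cv2.imwrite('pics/end.png',np.vstack(im))
```

```text
scene 55 11 [529.6 545.6 127.6]
scene 60 17 [525.9 546.3 129.1]
scene 65 37 [514.4 553.6 132.7]
scene 70 33 [519.4 553.6 133. ]
scene 75 33 [515.6 554.  133.1]
scene 80 31 [517.1 555.4 133.4]
scene 85 32 [514.9 554.2 133.8]
scene 90 36 [515.4 556.1 133.9]
scene 95 30 [518.5 553.3 133.7]
scene 100 33 [517.  553.8 133.9]
scene 105 31 [516.7 553.7 134. ]
scene 110 33 [519.3 553.6 134.6]
scene 115 34 [512.2 553.  134.4]
scene 120 29 [515.9 555.  134.2]
scene 125 33 [515.  554.4 134.3]
scene 130 33 [516.7 553.5 134.4]
scene 135 64 [510.7 562.2 136.6]
scene 140 51 [508.5 562.4 141.5]
scene 145 49 [506.9 562.7 141.4]
scene 150 48 [507.2 561.5 141.6]
scene 155 55 [507.5 562.4 141.3]
scene 160 34 [507.9 562.4 141.7]
scene 165 27 [517.4 556.8 134.6]
scene 170 36 [515.4 554.9 134.5]
scene 175 31 [513.9 555.6 134.7]
scene 180 34 [514.9 557.1 134.2]
scene 185 30 [517.2 555.5 134.4]
scene 190 14 [526.8 553.3 131.5]
scene 195 3 [529.  546.3 126.1]
scene 200 2 [532.8 538.  127.9]
top 55 1 [528.1 528.1 125.5]
top 60 13 [524.5 546.1 127.5]
top 65 21 [517.5 552.4 130.6]
top 70 28 [517.2 552.1 131.6]
top 75 29 [516.7 553.4 133.2]
top 80 28 [516.5 552.6 132.7]
top 85 27 [515.6 552.1 133.6]
top 90 28 [516.4 552.4 133. ]
top 95 25 [518.3 550.4 133.3]
top 100 26 [518.  553.4 133.8]
top 105 27 [517.8 552.  134.2]
top 110 27 [516.7 551.2 133.2]
top 115 27 [517.3 550.8 133. ]
top 120 28 [516.7 551.9 133.6]
top 125 26 [517.1 552.  134.1]
top 130 28 [516.4 551.5 133.7]
top 135 27 [516.8 553.2 134.3]
top 140 49 [507.7 561.8 140.5]
top 145 40 [507.8 561.1 140.9]
top 150 42 [507.9 561.  140.6]
top 155 43 [507.5 561.5 140.8]
top 160 40 [507.7 562.  140.9]
top 165 30 [507.2 561.2 137.5]
top 170 28 [516.4 553.7 133.4]
top 175 31 [515.5 555.1 134.3]
top 180 30 [515.2 554.9 133.1]
top 185 31 [515.1 553.4 134.1]
top 190 21 [515.6 553.7 133.4]
top 195 11 [522.  545.5 128.5]
top 200 3 [532.1 537.4 125.7]
```

View pics/end.png

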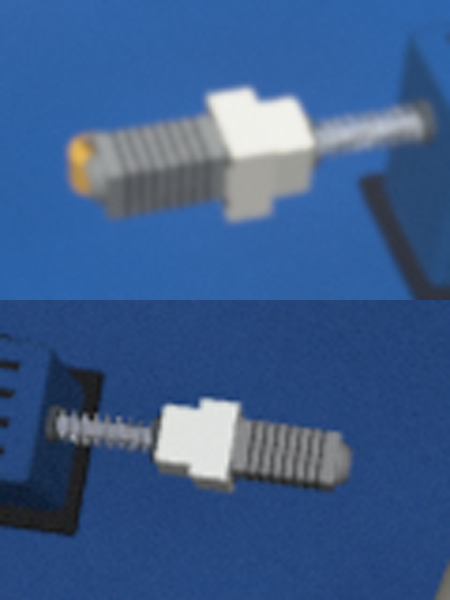

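Both views show cap, large block and small block snug in line on the shaft with no gaps (scene 210–310, top 160–350).

```bash
python3 -c "
from workcell import workorder; print(workorder.job_done())"
```

```text
the job is handed in; nothing more can be done
None
```

I handed the job in at about 26.5 s: the small block, large block and end cap sit snug on the shaft in that order. The final push read 12.3 N at the wrist, which I estimate put about 10 N on the blocks, and it was held for about half a second before release. No score came back.

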